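# Fit the battery pack in its tray under the power supply

## Robot

A 6-joint arm with a two-finger parallel gripper is mounted at the origin on the work surface. World frame = base frame: x ahead of the robot, y to its left, z up, the work surface at z = 0. Lengths are in m, angles in rad, forces in N, time in s.
With the tool pointing down it reaches from about 0.35 to 0.85 m from the base axis. Payload 8.1 kg.
Tool frame: the origin (TCP) lies at the centre of the arm's flange, where the gripper is bolted on; the fingertips stand 186 mm ahead of it and the grasp point (between the pads) lies 167 mm ahead of it (robot.nose_length is the distance from the TCP to the fingertips, in m); z points along the fingers, y is the direction in which the jaws open and shut (so a half turn about z gives the same grasp; the last joint's range is limited). The gripper opens to 93 mm and grips with 3 to 60 N. Pads are 15 mm wide; open, the fingers measure 128 mm over their backs; the gripper's body (75 mm by 188 mm) begins 65 mm behind the grasp point.
Start: joints at [-1.424, 0.13, 1.488, -0, 1.523, -0.085], TCP at [0.138, -0.584, 0.405] pointing down, gripper open.
Joint ranges: [-2.96, 2.96], [-0.89, 2.26], [0.02, 2.5], [-1.34, 4.48], [0, 2.73], [-2.66, 2.66]. Speed limits (rad/s): [2.39, 2.39, 2.79, 3.14, 3.14, 3.14].

## Interface

Orientations are given as a rotation vector (axis times angle).
In Python, from plant import robot gives the robot as it stands. The module is installed in compiled form; this text tells all that it offers.
- The arm moves only by the shell command python3 -m pendant 'ROWS' [FORCE]. ROWS is JSON, a list of rows, each an object with "translation": the shift along the tool's x, y, z in mm, a list of three; "twist": the turn, a rotation vector about the tool's x, y, z in rad, a list of three; "grip": the opening, from -1 (shut) to 1 (fully open). A call has exactly 10 rows; each row shifts and turns the pose as measured when the row begins, along the tool's axes as they then stand; what a row does not reach is not made up. A row lasts 1/10 s, in which the tool goes at most 50 mm and 8.59 degrees, less where a joint would pass 70% of its speed; a pose out of reach is approached as far as the arm can. A call is refused whole if a number of a shift passes 50 or a number of a turn 0.15, either way. A call with a gripper value outside its range is refused whole. The fingers move at their own pace and stop on an object; FORCE is the grip in N (left out, the last holds). Time passes only in rows, so rows that do not move let the fingers close, or fill a call up. It gives the time, the measured TCP pose, the force and the opening at its end, in the units of the state.
- robot.read_state(): the state, without advancing time (a new reading comes with each control period).
- robot.read_camera(name): name is "scene" or "top"; returns (picture, depth): 480x640x3 uint8, red, green, blue; 480x640 float32, m along the optical axis (not along the pixel's ray), 0 where there is no reading.
- robot.camera_info(name): a dict with "vertical_fov" (degrees; the focal length in pixels is half the picture's height over the tangent of half this angle, whatever the lens; pixels are square), "cx", "cy" (the principal point, pixels), "D" ([k1, k2, p1, p2, k3] as OpenCV has them; the pictures are not rectified), "cam_to_world" (4x4, takes a point from camera to world coordinates). Camera axes: x right, y up, looking along -z (the intrinsics and any distortion apply to the point x, -y, -z); pixel columns grow to the right and rows downward; lengths in m; the calibration is good to about 2 mm. A picture is of the moment at which its call begins. camera_info takes no time and is no camera call.
- robot.close_job(): hands the job in, once; it reports no verdict.
The state is a dict: "t": time; "q": joint angles; "dq": joint speeds; "joint_torque": joint torques, N m; "tool_pos": TCP position; "orientation": TCP orientation; "force": force on the tool from outside, world axes, zero at the start; "wrist_torque": the same for the moment, N m; "opening": finger opening in m.
Only numpy, scipy, OpenCV 4.12 (cv2) and the standard library are available. Lean on these libraries where they do the work, as an engineer would, in place of code of your own. Each camera call takes 0.05 s, during which the arm holds its last target. There are 200 camera calls.

## Task

Take the flat battery pack from the chassis floor, lay it on the loading deck of the battery tray, and push it along the tray, in under the power supply and over the raised lip, until it drops into the pocket and lies flat on the chassis floor behind the lip. Push gently, never ramming the pack against the tray, do not turn the pack over, and leave the other parts where they are.

Things in the scene. Friction and masses are not known exactly. Their poses are not given: they have to be found in the camera images.
- pack: Flat battery pack: smooth black slab 50 (x) x 90 (y) x 12 mm high, corners rounded, about 100 g, paper label on top, small white connector in one short end. Origin: centre of its underside. Starts label up on the chassis floor before the tray, at one of three places shared with the SSD and the fan, long side within 0.5 rad of the chassis y axis. Either short end may go first.
- chassis: Fixed, level sheet-metal chassis 300 (x) x 444 (y) x 88 mm high, open at top and front (-x, robot side). Side walls 88 mm high; rear wall too behind the power supply (y over 52 mm), else 12 mm but for a corner post. Origin: centre of its underside; +x to the rear wall, +y along it, the way the pack is pushed. Floor 2 mm up. Battery tray along y: deck, ramped lip, pocket, end stop.
- deck (a point): Point on the tray's centreline on the flat loading deck: lay the pack's centre about here, long side along the tray. Axes of the chassis. The deck is 68 mm wide, 8 mm above the chassis origin, from 65 mm before this point to 107 mm past it, where the lip's ramp begins; nothing beside it rises above it until the guides.
- guides (a point): Middle of the flared mouth of the two guides, on the centreline at deck height; axes of the chassis. From here the guides narrow over 24 mm from 68 to 54 mm apart and run on straight to the end stop. Near (-x) guide 18 mm, far guide and end stop 24 mm above the chassis origin.
- lip (a point): Middle of the lip's upper inner edge, on the centreline; axes of the chassis (y = push). Lip top: 4 mm long, 11 mm above the chassis origin, 3 above the deck, 9 above the pocket; ramp before it 3 mm up over 9. The pack tips over it nose first and its trailing end must pass this edge. A pusher's end must stay above the lip yet below the top of the pack (20 mm above the origin on the deck).
- pocket (a point): Centre of the pocket's floor (the chassis floor); axes of the chassis. The pocket is 94 mm long (y) and 54 wide (x): the pack has only 4 mm of play lengthwise, so push on slowly until the end stop is felt. Should a grippy finger hold the pack's tail down so that it binds on the lip, ease back once its middle is 5 to 15 mm past the lip: it tips nose down into the pocket and can be pushed on.
- psu (a point): Lower front corner of the power supply's shelf, on its -x, -y side; axes of the chassis. The steel box and shelf reach from here 82 mm in +x, 150 in +y, 43 up; underside 48 mm above the chassis origin. They cover lip and pocket but for the pack's outer (-x) 20 mm, so a tool pointing straight down cannot follow the pack to the lip: lean it, fingers reaching forwards (+x) and down.
- ssd: Bystander: thin solid-state drive, black, 70 x 100 x 7 mm, lying on the chassis floor with its long side roughly along the chassis x axis. Origin: centre of its underside.
- fan: Bystander: square axial fan, black plastic, 80 x 80 x 25 mm, lying on the chassis floor. Origin: centre of its underside.
- screwdriver: Bystander: screwdriver, 200 mm long, lying on the bench at the right (-y) of the chassis. Origin: centre of its underside.
- threadlock: Bystander: small white bottle, 26 mm across, 85 mm high, standing on the bench at the right of the chassis. Origin: centre of its underside.
- screw_dish: Bystander: shallow steel dish, 80 mm across, 25 mm high, on the bench at the left (+y) of the chassis. Origin: centre of its underside.
- bracket_block: Bystander: small cardboard carton 60 x 90 x 30 mm on the bench at the left of the chassis. Origin: centre of its underside.

How it is judged:
By the outcome, as a careful person would: the job done as asked, in the order asked, and still so for the second after the job is handed in, with the robot touching nothing.
It also fails if it takes over 64 s, if anything falls off the work surface, if the arm or the gripper's body presses on something with over 40 N, if the wrist force passes 120 N, or if a joint passes its speed limit or range.

## Working session

There is one attempt and no reset: what is moved stays moved. The work goes in short steps, Python scripts to look and compute and a shell command to move; the robot and the scene stay as the last step left them, time stands still between calls to the robot, and variables do not carry over. Pictures are saved under pics/ and viewed, about 8 in all and at most 12, crops included, and the job is handed in when it is done.

```bash
mkdir -p pics && cat > h.py <<'E'
import numpy as np, cv2
from plant import robot
def cam(name):
    rgb,d=robot.read_camera(name); return rgb,d,robot.camera_info(name)
def K(i):
    f=240/np.tan(np.radians(i["vertical_fov"])/2)
    return np.array([[f,0,i["cx"]],[0,f,i["cy"]],[0,0,1.]])
def world(i,uv,depth=None,z=None):
    uv=np.asarray(uv,float).reshape(-1,1,2)
    n=cv2.undistortPoints(uv,K(i),np.array(i["D"],float)).reshape(-1,2)
    r=np.c_[n[:,0],-n[:,1],-np.ones(len(n))]
    T=np.array(i["cam_to_world"]); R,o=T[:3,:3],T[:3,3]
    w=r@R.T
    s=np.asarray(depth).reshape(-1) if depth is not None else (z-o[2])/w[:,2]
    return o+w*s[:,None]
def cloud(d,i):
    v,u=np.mgrid[0:480,0:640]
    P=world(i,np.c_[u.ravel(),v.ravel()],d.ravel()).reshape(480,640,3)
    P[d==0]=np.nan
    return P
E
python3 - <<'E'
from h import *
for n in("top","scene"):
    rgb,d,i=cam(n); cv2.imwrite(f"pics/{n}0.png",rgb[:,:,::-1]); np.savez(f"{n}0.npz",rgb=rgb,d=d)
    print(n,i["vertical_fov"],i["cx"],i["cy"],i["D"],np.round(i["cam_to_world"],3).tolist())
print(robot.read_state())
E
```

```text
top 46.41650357552824 323.2450641432442 233.46894309020058 [-0.03365377  0.          0.          0.          0.        ] [[0.015, 0.999, -0.052, 0.494], [-1.0, 0.015, -0.005, -0.029], [-0.004, 0.052, 0.999, 1.513], [0.0, 0.0, 0.0, 1.0]]
scene 57.31536040586113 312.9373404219352 237.5490998464858 [0.02866163 0.         0.         0.         0.        ] [[0.542, -0.629, 0.557, 1.081], [0.84, 0.407, -0.358, -0.358], [-0.001, 0.662, 0.749, 0.782], [0.0, 0.0, 0.0, 1.0]]
{'t': 0.1, 'q': array([-1.42435959e+00,  1.31075297e-01,  1.48916439e+00, -9.38086992e-06,
        1.52300177e+00, -8.53805608e-02]), 'dq': array([ 0.00060697, -0.00447067, -0.00173463, -0.00033461, -0.0001188 ,
       -0.00087383]), 'joint_torque': array([ 1.74177476e-03, -5.61342359e+01, -4.93095767e+01,  7.71908741e-02,
        2.91979912e-02, -7.26333724e-05]), 'tool_pos': array([ 0.13784918, -0.58373867,  0.40380156]), 'orientation': array([-3.11887613e+00, -3.63133101e-01,  9.37154774e-05]), 'force': array([-0.68889541, -0.64613073, -0.6773351 ]), 'wrist_torque': array([-0.01477865,  0.00872232,  0.00732135]), 'opening': 0.09331834406223541}
```

View pics/top0.png

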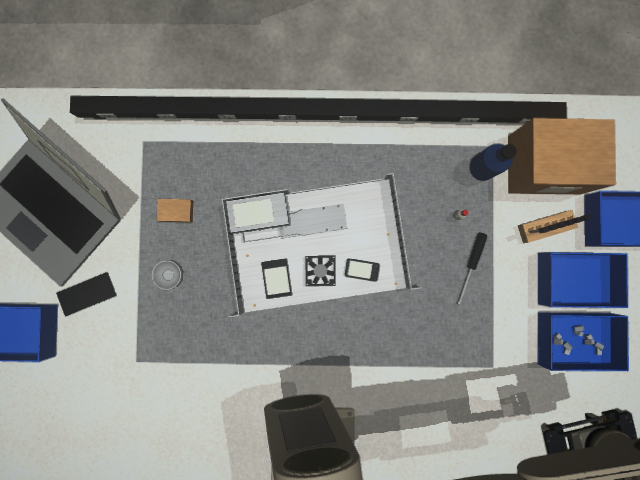

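View pics/scene0.png

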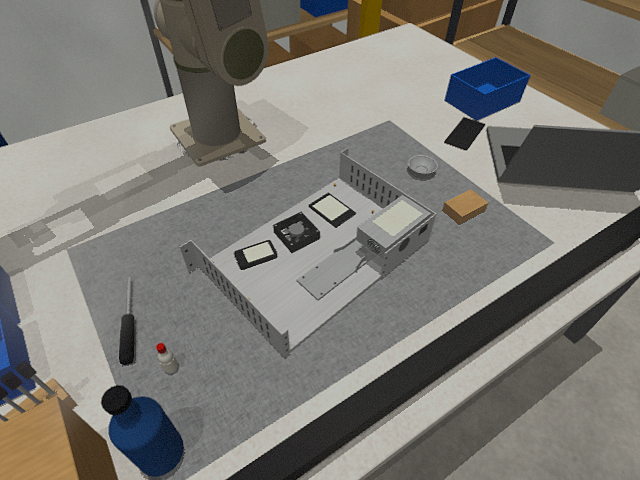

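```bash
python3 - <<'E'
from h import *
z=np.load("top0.npz"); i=robot.camera_info("top"); P=cloud(z["d"],i)
H=P[...,2]*1000
cr=z["rgb"][165:325,215:425,::-1]
cv2.imwrite("pics/crop1.png",cv2.resize(cr,None,fx=3.8,fy=3.7,interpolation=cv2.INTER_CUBIC)[:600])
h=np.nan_to_num(H[165:325,215:425],nan=-5)
g=np.clip((h+5)*255/40,0,255).astype(np.uint8)
cv2.imwrite("pics/height1.png",cv2.resize(cv2.applyColorMap(g,cv2.COLORMAP_JET),None,fx=3.8,fy=3.7,interpolation=cv2.INTER_NEAREST)[:600])
# levels
for n,(u,v) in dict(mat=(200,240),floor=(330,250),floor2=(390,230),deck=(330,217),pack=(362,270),ssd=(277,278),fan=(320,270),psu=(258,212)).items():
    print(n,np.round(np.nanmedian(P[v-1:v+2,u-1:u+2].reshape(-1,3),0),4), np.round(np.nanstd(H[v-2:v+3,u-2:u+3]),2))
# walls: high points within the region
m=(H>70)&(H<100); m[:165]=0;m[330:]=0;m[:,:215]=0;m[:,425:]=0
n,l,s,c=cv2.connectedComponentsWithStats(m.astype(np.uint8))
for k in range(1,n):
    if s[k,4]>15:
        Q=P[l==k]; vx=cv2.minAreaRect(Q[:,:2].astype(np.float32)); print(s[k],np.round(Q.mean(0),3),np.round(vx[0],3),np.round(vx[1],3),vx[2],np.round(cv2.boxPoints(vx),3).tolist())
E
```

```text
mat [ 0.5505  0.3127 -0.    ] 2.94
floor [ 0.5287 -0.0398  0.0032] 2.51
floor2 [ 0.5853 -0.2007  0.0022] 3.3
deck [ 0.6177 -0.0385  0.0081] 3.23
pack [ 0.4763 -0.1258  0.015 ] 3.12
ssd [0.4513 0.1011 0.0089] 2.31
fan [ 0.4748 -0.014   0.0261] 2.65
psu [0.6206 0.1462 0.0915] 2.33
[387 173  35 117 239] [ 0.578 -0.222  0.083] [ 0.579 -0.221] [0.301 0.026] 14.18409252166748 [[0.4300000071525574, -0.2460000067949295], [0.4359999895095825, -0.2709999978542328], [0.7279999852180481, -0.19699999690055847], [0.722000002861023, -0.1720000058412552]]
[ 222  189   67  128 2289] [0.609 0.156 0.09 ] [0.518 0.145] [0.316 0.169] 4.419915199279785 [[0.3540000021457672, 0.21699999272823334], [0.367000013589859, 0.04899999871850014], [0.6819999814033508, 0.0729999989271164], [0.6690000295639038, 0.2409999966621399]]
```

View pics/crop1.png

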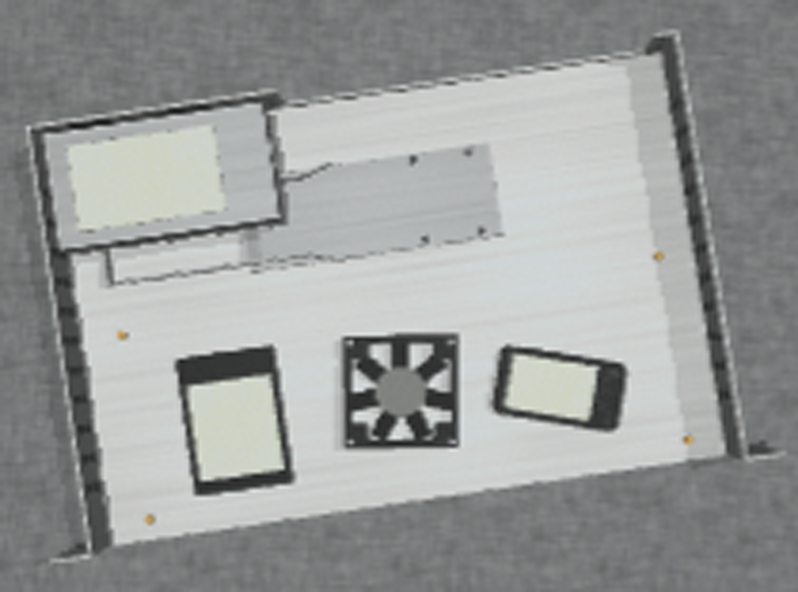

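View pics/height1.png

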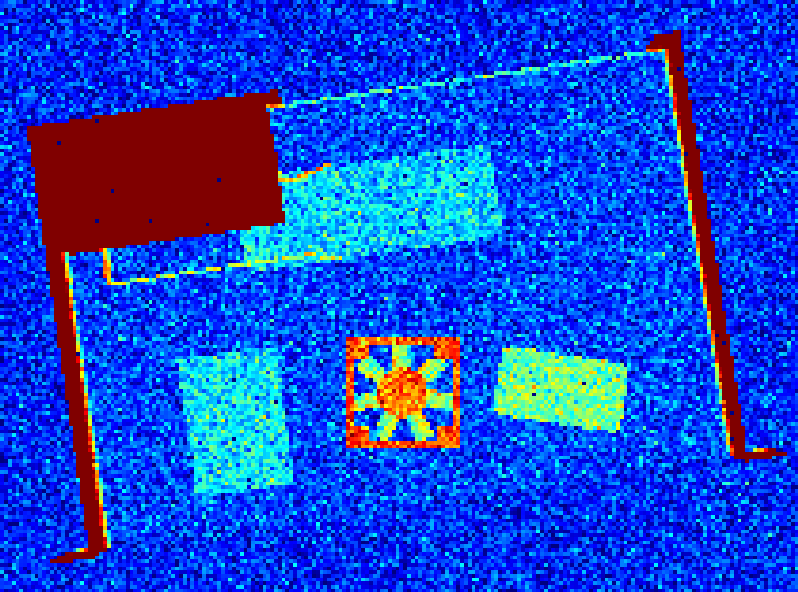

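```bash
python3 - <<'E'
from h import *
z=np.load("top0.npz"); i=robot.camera_info("top"); P=cloud(z["d"],i)
H=cv2.medianBlur(np.nan_to_num(P[...,2]).astype(np.float32),5)*1000
W=lambda pts,h: world(i,[(215+(x+.5)/3.8-.5,165+(y+.5)/3.7-.5) for x,y in pts],z=h)[:,:2]
def show(n,pts,h):
    w=W(pts,h); print(n,np.round(w,4).tolist()); return w
d=show("deckend",[(489,143),(502,236)],.008); print("  width",np.linalg.norm(d[0]-d[1]))
p=show("pack",[(503,345),(627,362),(618,432),(494,412)],.013); print("  centre",p.mean(0),np.linalg.norm(np.diff(p,axis=0),axis=1), "yaw of long", np.arctan2(*( (p[0]-p[1])+(p[3]-p[2]) )[::-1]))
s=show("psu",[(28,128),(278,92),(286,220),(45,252)],.091); print("  ",np.linalg.norm(np.diff(s,axis=0),axis=1))
f=show("front edge",[(108,545),(735,458)],.002); e=f[0]-f[1]; print("  yaw y-axis",np.arctan2(-e[0],e[1]),np.linalg.norm(e))
r=show("near rim of deck",[(345,255),(500,237)],.008); e=r[0]-r[1]; print("  yaw",np.arctan2(-e[0],e[1]))
g=show("near guide top",[(112,284),(255,268)],.018); e=g[0]-g[1]; print("  yaw",np.arctan2(-e[0],e[1]))
w=show("wall tops +y,-y outer",[(85,550),(28,128),(742,455),(680,38)],.088)
# pack from height, by world-plane intersection at 14 mm
def rect(m,h):
    v,u=np.nonzero(m); Q=world(i,np.c_[u,v],z=h)[:,:2]
    R=cv2.minAreaRect((Q*1000).astype(np.float32)); print(np.round(Q.mean(0),4),R)
m=np.zeros_like(H,bool); m[255:285,342:384]=(H[255:285,342:384]>8); rect(m,.014)
m=np.zeros_like(H,bool); m[180:233,229:292]=(H[180:233,229:292]>75); rect(m,.091)
E
```

```text
deckend [[0.6553, -0.0739], [0.5874, -0.084]]
  width 0.06859644846009406
pack [[0.5081, -0.0856], [0.4972, -0.1731], [0.4466, -0.1673], [0.4597, -0.0799]]
  centre [ 0.47787961 -0.12645454] [0.08816728 0.05091572 0.0883478 ] yaw of long 1.4340043789587664
psu [[0.6523, 0.2388], [0.6797, 0.0709], [0.5911, 0.0639], [0.5666, 0.2252]]
   [0.17009903 0.08880998 0.16316583]
front edge [[0.3587, 0.1914], [0.4286, -0.2514]]
  yaw y-axis 0.15653932285145947 0.44824031362200756
near rim of deck [[0.5719, 0.027], [0.5867, -0.0826]]
  yaw 0.13395139376081447
near guide top [[0.5479, 0.1904], [0.561, 0.0898]]
  yaw 0.12962878775493034
wall tops +y,-y outer [[0.3627, 0.1942], [0.6526, 0.2394], [0.4344, -0.2433], [0.7217, -0.1994]]
[ 0.4774 -0.1265] ((477.67584228515625, -126.23277282714844), (92.2518310546875, 50.02894592285156), 81.4175033569336)
[0.6215 0.1474] ((621.8901977539062, 149.31399536132812), (87.5260238647461, 154.39817810058594), 9.29684829711914)
```

```bash
cat >> h.py <<'E'
from scipy.spatial.transform import Rotation as Ro
A=0.153; ex=np.array([np.cos(A),np.sin(A),0]); ey=np.array([-np.sin(A),np.cos(A),0]); DECK=np.array([0.6114,-0.0147,0])
def plan(tip,y=None,z=(0,0,-1)):
    """tip: wanted fingertip point; y: jaw direction, z: tool axis. Prints twist (tool axes) and then the shift along the CURRENT and along the FINAL axes"""
    s=robot.read_state(); R=Ro.from_rotvec(s["orientation"]); M=R.as_matrix()
    if y is None: T=M
    else:
        z=np.array(z,float)/np.linalg.norm(z); y=np.array(y,float); y-=z*(y@z); y/=np.linalg.norm(y)
        if y@M[:,1]<0: y=-y
        T=np.c_[np.cross(y,z),y,z]
    d=np.asarray(tip)-T[:,2]*robot.nose_length-s["tool_pos"]
    tc=s["tool_pos"]+M[:,2]*robot.nose_length; b=tc-DECK
    print("t",round(s["t"],2),"tip",np.round(tc,4),"tray xyz mm",np.round([b@ex*1e3,b@ey*1e3,tc[2]*1e3],1),"F",np.round(s["force"],1),"open",round(s["opening"],4),"q",np.round(s["q"],2))
    print("twist",np.round((R.inv()*Ro.from_matrix(T)).as_rotvec(),3),"TCP shift mm: current axes",np.round(M.T@d*1e3,1),"final axes",np.round(T.T@d*1e3,1))
def tray(x,y,z): return DECK+ex*x*1e-3+ey*y*1e-3+np.array([0,0,z*1e-3])
E
python3 -m pendant '[{"translation":[0,0,0],"twist":[0,0,-0.149],"grip":1},{"translation":[0,0,0],"twist":[0,0,-0.149],"grip":1},{"translation":[0,0,0],"twist":[0,0,-0.149],"grip":1},{"translation":[0,0,0],"twist":[0,0,-0.149],"grip":1},{"translation":[0,0,0],"twist":[0,0,-0.149],"grip":1},{"translation":[0,0,0],"twist":[0,0,-0.149],"grip":1},{"translation":[0,0,0],"twist":[0,0,-0.149],"grip":1},{"translation":[0,0,0],"twist":[0,0,-0.149],"grip":1},{"translation":[0,0,0],"twist":[0,0,0],"grip":1},{"translation":[0,0,0],"twist":[0,0,0],"grip":1}]'
python3 -c "
from h import *
plan([.4777,-.1265,.21],[np.cos(-.144),np.sin(-.144),0])"
```

```text
t: 1.1
tool_pos: [0.1376, -0.5823, 0.3975]
orientation: [-2.359, -2.059, -0.011]
force: [-0.0, 0.3, -0.2]
opening: 0.0929
t 1.1 tip [ 0.1373 -0.58    0.2115] tray xyz mm [-554.7 -486.5  211.5] F [-0.   0.3 -0.2] open 0.0929 q [-1.42  0.14  1.5   0.    1.52 -1.29]
twist [-0.003 -0.012  0.008] TCP shift mm: current axes [497.6 275.3   6.4] final axes [499.9 271.1   1.4]
```

```bash
python3 -m pendant '[{"translation":[42,23,0],"twist":[0,0,0],"grip":1},{"translation":[42,23,0],"twist":[0,0,0],"grip":1},{"translation":[42,23,0],"twist":[0,0,0],"grip":1},{"translation":[42,23,0],"twist":[0,0,0],"grip":1},{"translation":[42,23,0],"twist":[0,0,0],"grip":1},{"translation":[42,23,0],"twist":[0,0,0],"grip":1},{"translation":[42,23,0],"twist":[0,0,0],"grip":1},{"translation":[42,23,0],"twist":[0,0,0],"grip":1},{"translation":[42,23,0],"twist":[0,0,0],"grip":1},{"translation":[42,23,0],"twist":[0,0,0],"grip":1}]'
python3 -c "
from h import *
plan([.4777,-.1265,.06],[np.cos(-.144),np.sin(-.144),0])"
```

```text
t: 2.1
tool_pos: [0.4359, -0.1934, 0.3997]
orientation: [-2.415, -1.993, -0.012]
force: [-0.6, -1.3, -0.4]
opening: 0.0933
t 2.1 tip [ 0.4357 -0.1909  0.2136] tray xyz mm [-200.5 -147.4  213.6] F [-0.6 -1.3 -0.4] open 0.0933 q [-0.53 -0.2   1.82  0.01  1.53 -0.34]
twist [-0.003 -0.013 -0.047] TCP shift mm: current axes [ 71.7  28.9 154.4] final axes [ 72.2  31.8 153.6]
```

```bash
python3 -m pendant '[{"translation":[22,9,0],"twist":[0,-0.006,-0.02],"grip":1},{"translation":[22,9,0],"twist":[0,-0.006,-0.02],"grip":1},{"translation":[22,9,0],"twist":[0,0,-0.01],"grip":1},{"translation":[0,0,0],"twist":[0,0,0],"grip":1},{"translation":[0,0,32],"twist":[0,0,0],"grip":1},{"translation":[0,0,32],"twist":[0,0,0],"grip":1},{"translation":[0,0,32],"twist":[0,0,0],"grip":1},{"translation":[0,0,32],"twist":[0,0,0],"grip":1},{"translation":[0,0,20],"twist":[0,0,0],"grip":1},{"translation":[0,0,0],"twist":[0,0,0],"grip":1}]'
python3 - <<'E'
from h import *
plan([.4777,-.1265,.004],[np.cos(-.144),np.sin(-.144),0])
rgb,d,i=cam("scene"); cv2.imwrite("pics/s1.png",cv2.resize(rgb[150:330,170:410,::-1],None,fx=3.2,fy=3.2,interpolation=cv2.INTER_CUBIC))
E
```

```text
t: 3.1
tool_pos: [0.4766, -0.1274, 0.2491]
orientation: [2.398, 2.027, 0.0]
force: [-0.2, -0.1, 0.8]
opening: 0.093
t 3.1 tip [ 0.4768 -0.1276  0.063 ] tray xyz mm [-150.2  -91.1   63. ] F [-0.2 -0.1  0.8] open 0.093 q [-0.36 -0.02  1.94 -0.    1.22 -0.2 ]
twist [ 0.002  0.001 -0.023] TCP shift mm: current axes [ 1.1  0.9 59. ] final axes [ 1.  1. 59.]
```

View pics/s1.png

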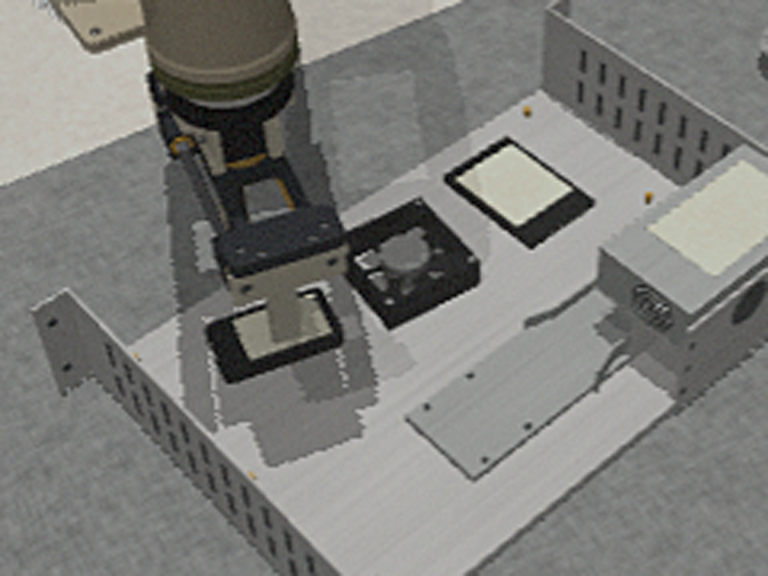

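```bash
python3 -m pendant '[{"translation":[1,1,20],"twist":[0,0,-0.02],"grip":1},{"translation":[0,0,20],"twist":[0,0,0],"grip":1},{"translation":[0,0,12],"twist":[0,0,0],"grip":1},{"translation":[0,0,5],"twist":[0,0,0],"grip":1},{"translation":[0,0,0],"twist":[0,0,0],"grip":1},{"translation":[0,0,0],"twist":[0,0,0],"grip":1},{"translation":[0,0,0],"twist":[0,0,0],"grip":1},{"translation":[0,0,0],"twist":[0,0,0],"grip":1},{"translation":[0,0,0],"twist":[0,0,0],"grip":1},{"translation":[0,0,0],"twist":[0,0,0],"grip":1}]' 15
python3 -c "
from h import *
plan([.4777,-.1265,.004],[np.cos(-.144),np.sin(-.144),0])"
```

```text
t: 4.15
tool_pos: [0.4835, -0.1308, 0.2037]
orientation: [2.372, 2.032, 0.013]
force: [0.3, 0.3, 0.5]
opening: 0.0931
t 4.15 tip [ 0.4868 -0.1324  0.0177] tray xyz mm [-141.   -97.4   17.7] F [0.3 0.3 0.5] open 0.0931 q [-0.37  0.05  1.96 -0.    1.11 -0.21]
twist [ 0.019  0.006 -0.01 ] TCP shift mm: current axes [ 3.5 -6.6 13.5] final axes [ 3.5 -6.3 13.6]
```

```bash
python3 -m pendant '[{"translation":[3.5,-6.5,0],"twist":[0.019,0.006,-0.01],"grip":1},{"translation":[0,0,0],"twist":[0,0,0],"grip":1},{"translation":[0,0,6],"twist":[0,0,0],"grip":1},{"translation":[0,0,6],"twist":[0,0,0],"grip":1},{"translation":[0,0,1],"twist":[0,0,0],"grip":1},{"translation":[0,0,0],"twist":[0,0,0],"grip":1},{"translation":[0,0,0],"twist":[0,0,0],"grip":1},{"translation":[0,0,0],"twist":[0,0,0],"grip":1},{"translation":[0,0,0],"twist":[0,0,0],"grip":1},{"translation":[0,0,0],"twist":[0,0,0],"grip":1}]' 15
python3 -c "
from h import *
plan([.4777,-.1265,.004],[np.cos(-.144),np.sin(-.144),0])"
```

```text
t: 5.15
tool_pos: [0.4767, -0.1258, 0.189]
orientation: [-2.373, -2.055, 0.001]
force: [-0.1, -0.3, -0.2]
opening: 0.0929
t 5.15 tip [ 0.4763 -0.1255  0.0029] tray xyz mm [-150.4  -88.9    2.9] F [-0.1 -0.3 -0.2] open 0.0929 q [-0.36  0.07  1.97  0.    1.1  -0.22]
twist [-0.002 -0.001  0.001] TCP shift mm: current axes [-0.6  1.  -1.1] final axes [-0.6  1.  -1.1]
```

```bash
python3 -m pendant '[{"translation":[-0.6,1,-1.3],"twist":[0,0,0],"grip":1},{"translation":[0,0,0],"twist":[0,0,0],"grip":-1},{"translation":[0,0,0],"twist":[0,0,0],"grip":-1},{"translation":[0,0,0],"twist":[0,0,0],"grip":-1},{"translation":[0,0,0],"twist":[0,0,0],"grip":-1},{"translation":[0,0,0],"twist":[0,0,0],"grip":-1},{"translation":[0,0,0],"twist":[0,0,0],"grip":-1},{"translation":[0,0,0],"twist":[0,0,0],"grip":-1},{"translation":[0,0,0],"twist":[0,0,0],"grip":-1},{"translation":[0,0,0],"twist":[0,0,0],"grip":-1}]' 15
python3 -c "
from h import *
plan(tray(0,-5,80),ex)"
```

```text
t: 6.15
tool_pos: [0.478, -0.1267, 0.1908]
orientation: [-2.373, -2.056, 0.001]
force: [-0.4, 0.2, -0.4]
opening: 0.0497
t 6.15 tip [ 0.4777 -0.1265  0.0047] tray xyz mm [-149.2  -90.1    4.7] F [-0.4  0.2 -0.4] open 0.0497 q [-0.36  0.07  1.97  0.    1.11 -0.22]
twist [-0.001 -0.001 -0.296] TCP shift mm: current axes [125.2 117.4 -75.3] final axes [ 85.4 149.  -75.3]
```

```bash
python3 -m pendant '[{"translation":[0,0,-20],"twist":[0,0,0],"grip":-1},{"translation":[0,0,-28],"twist":[0,0,-0.1],"grip":-1},{"translation":[0,0,-28],"twist":[0,0,-0.1],"grip":-1},{"translation":[0,0,0],"twist":[0,0,-0.096],"grip":-1},{"translation":[15,26,0],"twist":[0,0,0],"grip":-1},{"translation":[15,26,0],"twist":[0,0,0],"grip":-1},{"translation":[15,26,0],"twist":[0,0,0],"grip":-1},{"translation":[15,26,0],"twist":[0,0,0],"grip":-1},{"translation":[15,26,0],"twist":[0,0,0],"grip":-1},{"translation":[10,19,0],"twist":[0,0,0],"grip":-1}]' 15
python3 -c "
from h import *
plan(tray(0,-5,30),ex)"
```

```text
t: 7.15
tool_pos: [0.6132, -0.0163, 0.2676]
orientation: [-2.032, -2.389, 0.003]
force: [-0.4, -0.3, -1.0]
opening: 0.0496
t 7.15 tip [ 0.6122 -0.0159  0.0815] tray xyz mm [ 0.6 -1.4 81.5] F [-0.4 -0.3 -1. ] open 0.0496 q [-0.11  0.27  1.59  0.    1.29 -0.27]
twist [-0.005 -0.002  0.008] TCP shift mm: current axes [-3.3 -1.3 51.5] final axes [-3.2 -1.5 51.5]
```

```bash
python3 -m pendant '[{"translation":[0,0,0],"twist":[0,0,0],"grip":-1},{"translation":[-3,-1.5,0],"twist":[-0.005,-0.002,0.008],"grip":-1},{"translation":[0,0,15],"twist":[0,0,0],"grip":-1},{"translation":[0,0,15],"twist":[0,0,0],"grip":-1},{"translation":[0,0,15],"twist":[0,0,0],"grip":-1},{"translation":[0,0,6],"twist":[0,0,0],"grip":-1},{"translation":[0,0,0],"twist":[0,0,0],"grip":-1},{"translation":[0,0,0],"twist":[0,0,0],"grip":-1},{"translation":[0,0,0],"twist":[0,0,0],"grip":-1},{"translation":[0,0,0],"twist":[0,0,0],"grip":-1}]' 15
python3 - <<'E'
from h import *
plan(tray(0,-5,11),ex)
rgb,d,i=cam("scene"); cv2.imwrite("pics/s2.png",cv2.resize(rgb[180:330,250:450,::-1],None,fx=3.8,fy=3.8,interpolation=cv2.INTER_CUBIC))
E
```

```text
t: 8.15
tool_pos: [0.6101, -0.0203, 0.2091]
orientation: [-2.044, -2.381, 0.004]
force: [0.2, 0.5, -1.1]
opening: 0.0493
t 8.15 tip [ 0.6092 -0.0201  0.023 ] tray xyz mm [-3. -5. 23.] F [ 0.2  0.5 -1.1] open 0.0493 q [-0.12  0.33  1.63  0.    1.19 -0.27]
twist [-0.005 -0.002 -0.001] TCP shift mm: current axes [ 0.3  2.2 12. ] final axes [ 0.3  2.1 12. ]
```

View pics/s2.png

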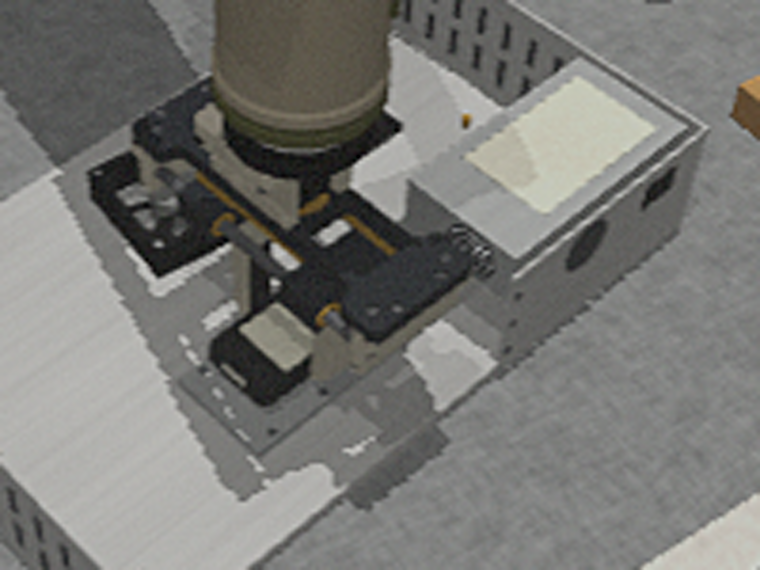

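```bash
python3 -m pendant '[{"translation":[0,2,5],"twist":[-0.005,-0.002,0],"grip":-1},{"translation":[0,0,4],"twist":[0,0,0],"grip":-1},{"translation":[0,0,2],"twist":[0,0,0],"grip":-1},{"translation":[0,0,1],"twist":[0,0,0],"grip":-1},{"translation":[0,0,0.5],"twist":[0,0,0],"grip":-1},{"translation":[0,0,0],"twist":[0,0,0],"grip":-1},{"translation":[0,0,0],"twist":[0,0,0],"grip":-1},{"translation":[0,0,0],"twist":[0,0,0],"grip":-1},{"translation":[0,0,0],"twist":[0,0,0],"grip":-1},{"translation":[0,0,0],"twist":[0,0,0],"grip":-1}]' 15
python3 -c "
from h import *
plan(tray(0,-5,11),ex)"
```

```text
t: 9.2
tool_pos: [0.6131, -0.0198, 0.1972]
orientation: [2.044, 2.382, 0.003]
force: [-1.7, -0.5, -1.3]
opening: 0.0502
t 9.2 tip [ 0.6138 -0.02    0.0111] tray xyz mm [ 1.6 -5.6 11.1] F [-1.7 -0.5 -1.3] open 0.0502 q [-0.12  0.35  1.63 -0.    1.16 -0.27]
twist [ 0.004  0.001 -0.001] TCP shift mm: current axes [ 0.3 -0.9  0.1] final axes [ 0.3 -0.9  0.1]
```

```bash
python3 -m pendant '[{"translation":[0,0,0.3],"twist":[0,0,0],"grip":-1},{"translation":[0,0,0],"twist":[0,0,0],"grip":0.4},{"translation":[0,0,0],"twist":[0,0,0],"grip":0.4},{"translation":[0,0,0],"twist":[0,0,0],"grip":0.4},{"translation":[0,0,0],"twist":[0,0,0],"grip":0.4},{"translation":[0,0,-15],"twist":[0,0,0],"grip":0.4},{"translation":[0,0,-30],"twist":[0,0,0],"grip":0.4},{"translation":[0,0,-40],"twist":[0,0,0],"grip":0.4},{"translation":[0,0,-40],"twist":[0,0,0],"grip":0.4},{"translation":[0,0,-10],"twist":[0,0,0],"grip":0.4}]' 15
python3 -c "
from h import *
t=.75; Z=ex*np.sin(t)-np.array([0,0,np.cos(t)])
plan(tray(0,-100,120),ey,Z)
plan(tray(0,-100,120),ey)"
```

```text
t: 10.2
tool_pos: [0.6115, -0.0196, 0.3378]
orientation: [-2.046, -2.384, 0.001]
force: [0.4, -1.1, 0.7]
opening: 0.0652
t 10.2 tip [ 0.6114 -0.0197  0.1517] tray xyz mm [ -0.8  -4.9 151.7] F [ 0.4 -1.1  0.7] open 0.0652 q [-0.12  0.2   1.53 -0.    1.41 -0.27]
twist [-0.586  0.587  1.49 ] TCP shift mm: current axes [ -95.2 -126.1   81.8] final axes [-148.    95.2  -26.2]
t 10.2 tip [ 0.6114 -0.0197  0.1517] tray xyz mm [ -0.8  -4.9 151.7] F [ 0.4 -1.1  0.7] open 0.0652 q [-0.12  0.2   1.53 -0.    1.41 -0.27]
twist [-0.00e+00  1.00e-03  1.57e+00] TCP shift mm: current axes [-95.2   0.8  31.8] final axes [ 0.7 95.2 31.7]
```

```bash
python3 -m pendant '[{"translation":[0,0,0],"twist":[0,0,0.149],"grip":-1},{"translation":[0,0,0],"twist":[0,0,0.149],"grip":-1},{"translation":[0,0,0],"twist":[0,0,0.149],"grip":-1},{"translation":[0,0,0],"twist":[0,0,0.149],"grip":-1},{"translation":[0,0,0],"twist":[0,0,0.149],"grip":-1},{"translation":[0,0,0],"twist":[0,0,0.149],"grip":-1},{"translation":[0,0,0],"twist":[0,0,0.149],"grip":-1},{"translation":[0,0,0],"twist":[0,0,0.149],"grip":-1},{"translation":[0,0,0],"twist":[0,0,0.149],"grip":-1},{"translation":[0,0,0],"twist":[0,0,0.149],"grip":-1}]' 10
python3 - <<'E'
from h import *
t=.75; Z=ex*np.sin(t)-np.array([0,0,np.cos(t)])
plan(tray(0,-100,120),ey,Z)
rgb,d,i=cam("top"); P=cloud(d,i); H=cv2.medianBlur(np.nan_to_num(P[...,2]).astype(np.float32),3)*1000
np.savez("top1.npz",rgb=rgb,d=d)
cv2.imwrite("pics/t1.png",cv2.resize(rgb[180:300,220:420,::-1],None,fx=3.8,fy=3.8,interpolation=cv2.INTER_CUBIC))
E
```

```text
t: 11.2
tool_pos: [0.6115, -0.0195, 0.3484]
orientation: [3.12, 0.342, 0.015]
force: [-0.4, -0.6, -0.4]
opening: 0.0007
t 11.2 tip [ 0.6133 -0.0198  0.1623] tray xyz mm [  1.1  -5.3 162.3] F [-0.4 -0.6 -0.4] open 0.0007 q [-0.12  0.19  1.53 -0.    1.42  1.24]
twist [-0.021  0.74   0.064] TCP shift mm: current axes [-133.    86.4   91.3] final axes [-155.2   95.2  -18.5]
```

```bash
python3 -m pendant '[{"translation":[0,19,0],"twist":[-0.01,0.15,0.03],"grip":-1},{"translation":[0,19,0],"twist":[-0.01,0.15,0.03],"grip":-1},{"translation":[0,19,0],"twist":[0,0.15,0],"grip":-1},{"translation":[0,19,0],"twist":[0,0.15,0],"grip":-1},{"translation":[0,19,0],"twist":[0,0.14,0],"grip":-1},{"translation":[-30,0,0],"twist":[0,0,0],"grip":-1},{"translation":[-30,0,0],"twist":[0,0,0],"grip":-1},{"translation":[-30,0,0],"twist":[0,0,0],"grip":-1},{"translation":[-30,0,0],"twist":[0,0,0],"grip":-1},{"translation":[-30,0,0],"twist":[0,0,0],"grip":-1}]' 10
python3 - <<'E'
from h import *
t=.75; Z=ex*np.sin(t)-np.array([0,0,np.cos(t)])
plan(tray(0,-85,60),ey,Z)
rgb,d,i=cam("top")
np.savez("top2.npz",rgb=rgb,d=d)
cv2.imwrite("pics/t2.png",cv2.resize(rgb[180:300,220:420,::-1],None,fx=3.8,fy=3.8,interpolation=cv2.INTER_CUBIC))
E
```

```text
t: 12.25
tool_pos: [0.5197, -0.1381, 0.2524]
orientation: [-2.88, -0.269, -1.166]
force: [-0.3, -0.3, 0.3]
opening: 0.0005
t 12.25 tip [ 0.6479 -0.1222  0.1184] tray xyz mm [  19.7 -111.8  118.4] F [-0.3 -0.3  0.3] open 0.0005 q [-0.5  -0.16  2.17  0.78  0.62  0.35]
twist [ 0.021 -0.016  0.041] TCP shift mm: current axes [-50.5 -25.7  27.9] final axes [-51.1 -23.   29.3]
```

View pics/t2.png

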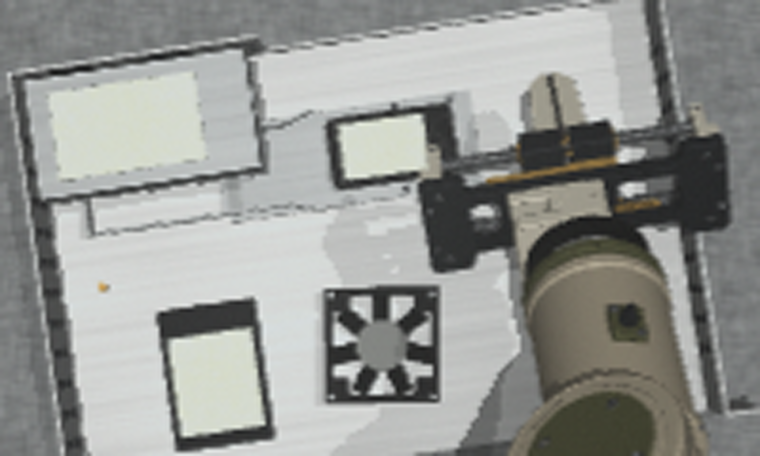

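```bash
cat >> h.py <<'E'
t_=.7; Z=ex*np.sin(t_)-np.array([0,0,np.cos(t_)])
def packpose(f):
    z=np.load(f); i=robot.camera_info("top")
    w=world(i,[(220+(x+.5)/3.8-.5,180+(y+.5)/3.8-.5) for x,y in [(328,122),(450,103),(458,170),(338,190)]],z=.019)-DECK
    print(np.round(np.c_[w@ex,w@ey]*1e3,1).tolist())
E
python3 -c "
from h import *
packpose('top2.npz')
plan(tray(-3,-85,60),ey,Z)"
```

```text
[[24.5, 37.6], [26.0, -49.4], [-21.7, -48.4], [-24.1, 37.1]]
t 12.3 tip [ 0.6433 -0.121   0.1122] tray xyz mm [  15.3 -109.9  112.2] F [-2.4  1.4 -4.9] open 0.0004 q [-0.5  -0.16  2.18  0.78  0.62  0.34]
twist [ 0.019 -0.06   0.039] TCP shift mm: current axes [-37.1 -23.6  25.1] final axes [-36.4 -21.7  27.7]
```

```bash
python3 -m pendant '[{"translation":[0,-12,0],"twist":[0.01,-0.03,0.02],"grip":-1},{"translation":[0,-11,0],"twist":[0.01,-0.03,0.02],"grip":-1},{"translation":[-9,0,7],"twist":[0,0,0],"grip":-1},{"translation":[-9,0,7],"twist":[0,0,0],"grip":-1},{"translation":[-9,0,7],"twist":[0,0,0],"grip":-1},{"translation":[-9,0,7],"twist":[0,0,0],"grip":-1},{"translation":[0,0,0],"twist":[0,0,0],"grip":-1},{"translation":[0,0,0],"twist":[0,0,0],"grip":-1},{"translation":[0,0,0],"twist":[0,0,0],"grip":-1},{"translation":[0,0,0],"twist":[0,0,0],"grip":-1}]' 10
python3 -c "
from h import *
plan(tray(-3,-85,18),ey,Z)"
```

```text
t: 13.3
tool_pos: [0.5027, -0.1157, 0.2039]
orientation: [-2.897, -0.255, -1.058]
force: [0.2, 0.1, -0.4]
opening: 0.0004
t 13.3 tip [ 0.621  -0.0971  0.0614] tray xyz mm [ -3.1 -82.9  61.4] F [ 0.2  0.1 -0.4] open 0.0004 q [-0.47 -0.12  2.22  0.76  0.58  0.37]
twist [-0.002  0.001  0.022] TCP shift mm: current axes [-28.1   1.2  33.3] final axes [-28.1   1.8  33.3]
```

```bash
python3 -m pendant '[{"translation":[-7,0.5,8.4],"twist":[0,0,0.02],"grip":-1},{"translation":[-7,0.5,8.4],"twist":[0,0,0],"grip":-1},{"translation":[-7,0.5,8.4],"twist":[0,0,0],"grip":-1},{"translation":[-6,0,7],"twist":[0,0,0],"grip":-1},{"translation":[0,0,0],"twist":[0,0,0],"grip":-1},{"translation":[0,0,0],"twist":[0,0,0],"grip":-1},{"translation":[0,0,0],"twist":[0,0,0],"grip":-1},{"translation":[0,0,0],"twist":[0,0,0],"grip":-1},{"translation":[0,0,0],"twist":[0,0,0],"grip":-1},{"translation":[0,0,0],"twist":[0,0,0],"grip":-1}]' 10
python3 - <<'E'
from h import *
plan(tray(-3,-70,18),ey,Z)
E
```

```text
t: 14.3
tool_pos: [0.5046, -0.1184, 0.1618]
orientation: [-2.894, -0.22, -1.062]
force: [-0.1, 0.2, -0.5]
opening: 0.0007
t 14.3 tip [ 0.6237 -0.1003  0.0199] tray xyz mm [ -0.9 -86.5  19.9] F [-0.1  0.2 -0.5] open 0.0007 q [-0.47 -0.01  2.22  0.9   0.5   0.23]
twist [ 0.002 -0.003 -0.001] TCP shift mm: current axes [ -2.2 -16.2   0.1] final axes [ -2.2 -16.2   0.1]
```

```bash
python3 -m pendant '[{"translation":[-2,-4,0],"twist":[0,0,0],"grip":-1},{"translation":[0,-5,0],"twist":[0,0,0],"grip":-1},{"translation":[0,-5,0],"twist":[0,0,0],"grip":-1},{"translation":[0,-5,0],"twist":[0,0,0],"grip":-1},{"translation":[0,-5,0],"twist":[0,0,0],"grip":-1},{"translation":[0,-5,0],"twist":[0,0,0],"grip":-1},{"translation":[0,-5,0],"twist":[0,0,0],"grip":-1},{"translation":[0,-5,0],"twist":[0,0,0],"grip":-1},{"translation":[0,-5,0],"twist":[0,0,0],"grip":-1},{"translation":[0,0,0],"twist":[0,0,0],"grip":-1}]' 10
python3 - <<'E'
from h import *
plan(tray(-3,-10,18),ey,Z)
rgb,d,i=cam("scene"); cv2.imwrite("pics/s3.png",cv2.resize(rgb[180:330,250:450,::-1],None,fx=3.8,fy=3.8,interpolation=cv2.INTER_CUBIC))
E
```

```text
t: 15.3
tool_pos: [0.496, -0.071, 0.1611]
orientation: [-2.893, -0.221, -1.064]
force: [-0.4, -0.3, 0.7]
opening: 0.0004
t 15.3 tip [ 0.6152 -0.053   0.0193] tray xyz mm [ -2.1 -38.4  19.3] F [-0.4 -0.3  0.7] open 0.0004 q [-0.37 -0.07  2.28  0.86  0.44  0.35]
twist [ 0.002 -0.005  0.   ] TCP shift mm: current axes [ -0.6 -28.    0.3] final axes [ -0.6 -28.    0.4]
```

View pics/s3.png

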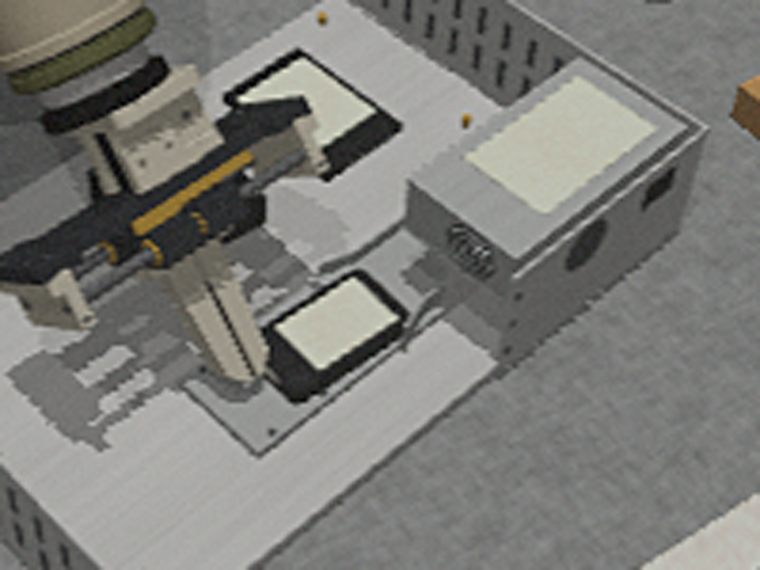

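```bash
python3 -m pendant '[{"translation":[-1,-4,1.2],"twist":[0,0,0],"grip":-1},{"translation":[0,-4,0],"twist":[0,0,0],"grip":-1},{"translation":[0,-4,0],"twist":[0,0,0],"grip":-1},{"translation":[0,-4,0],"twist":[0,0,0],"grip":-1},{"translation":[0,-4,0],"twist":[0,0,0],"grip":-1},{"translation":[0,-4,0],"twist":[0,0,0],"grip":-1},{"translation":[0,-4,0],"twist":[0,0,0],"grip":-1},{"translation":[0,-4,0],"twist":[0,0,0],"grip":-1},{"translation":[0,0,0],"twist":[0,0,0],"grip":-1},{"translation":[0,0,0],"twist":[0,0,0],"grip":-1}]' 10
python3 - <<'E'
from h import *
plan(tray(-3,20,17.5),ey,Z)
E
```

```text
t: 16.35
tool_pos: [0.4917, -0.0374, 0.1604]
orientation: [-2.894, -0.22, -1.069]
force: [-0.1, -0.8, 1.9]
opening: 0.0003
t 16.35 tip [ 0.6113 -0.0197  0.019 ] tray xyz mm [-0.9 -5.  19. ] F [-0.1 -0.8  1.9] open 0.0003 q [-0.29 -0.1   2.31  0.81  0.39  0.45]
twist [ 0.004 -0.007  0.   ] TCP shift mm: current axes [ -1.2 -24.2  -0.4] final axes [ -1.2 -24.2  -0.3]
```

```bash
python3 -m pendant '[{"translation":[-1.2,-3,0],"twist":[0.004,-0.007,0],"grip":-1},{"translation":[-0.5,-3,0.3],"twist":[0,0,0],"grip":-1},{"translation":[-0.5,-3,0.3],"twist":[0,0,0],"grip":-1},{"translation":[0,-3,0],"twist":[0,0,0],"grip":-1},{"translation":[0,-3,0],"twist":[0,0,0],"grip":-1},{"translation":[0,-3,0],"twist":[0,0,0],"grip":-1},{"translation":[0,-3,0],"twist":[0,0,0],"grip":-1},{"translation":[0,-3,0],"twist":[0,0,0],"grip":-1},{"translation":[0,-3,0],"twist":[0,0,0],"grip":-1},{"translation":[0,-3,0],"twist":[0,0,0],"grip":-1}]' 10
python3 - <<'E'
from h import *
plan(tray(-3,50,17.5),ey,Z)
E
```

```text
t: 17.35
tool_pos: [0.4871, -0.0072, 0.1604]
orientation: [-2.895, -0.22, -1.063]
force: [0.2, -2.0, 4.3]
opening: 0.0001
t 17.35 tip [0.6062 0.0105 0.0185] tray xyz mm [-1.3 25.7 18.5] F [ 0.2 -2.   4.3] open 0.0001 q [-0.21 -0.13  2.33  0.73  0.35  0.59]
twist [ 0.003 -0.004 -0.   ] TCP shift mm: current axes [ -1.3 -23.6  -0.4] final axes [ -1.3 -23.6  -0.3]
```

```bash
python3 -m pendant '[{"translation":[-1,-3,0],"twist":[0.003,-0.004,0],"grip":-1},{"translation":[-0.4,-3,0],"twist":[0,0,0],"grip":-1},{"translation":[0,-3,0],"twist":[0,0,0],"grip":-1},{"translation":[0,-3,0],"twist":[0,0,0],"grip":-1},{"translation":[0,-3,0],"twist":[0,0,0],"grip":-1},{"translation":[0,-3,0],"twist":[0,0,0],"grip":-1},{"translation":[0,-3,0],"twist":[0,0,0],"grip":-1},{"translation":[0,-3,0],"twist":[0,0,0],"grip":-1},{"translation":[0,-3,0],"twist":[0,0,0],"grip":-1},{"translation":[0,-3,0],"twist":[0,0,0],"grip":-1}]' 10
python3 - <<'E'
from h import *
plan(tray(-3,70,17.5),ey,Z)
rgb,d,i=cam("scene"); cv2.imwrite("pics/s4.png",cv2.resize(rgb[180:300,300:460,::-1],None,fx=4.8,fy=4.8,interpolation=cv2.INTER_CUBIC))
E
```

```text
t: 18.35
tool_pos: [0.4818, 0.0243, 0.1604]
orientation: [-2.895, -0.221, -1.06]
force: [-1.7, -2.9, 5.7]
opening: 0.0002
t 18.35 tip [0.6006 0.0422 0.0183] tray xyz mm [-2.  57.9 18.3] F [-1.7 -2.9  5.7] open 0.0002 q [-0.13 -0.15  2.35  0.61  0.31  0.76]
twist [ 0.002 -0.002  0.   ] TCP shift mm: current axes [ -0.9 -11.7  -0.1] final axes [ -0.9 -11.7  -0. ]
```

View pics/s4.png

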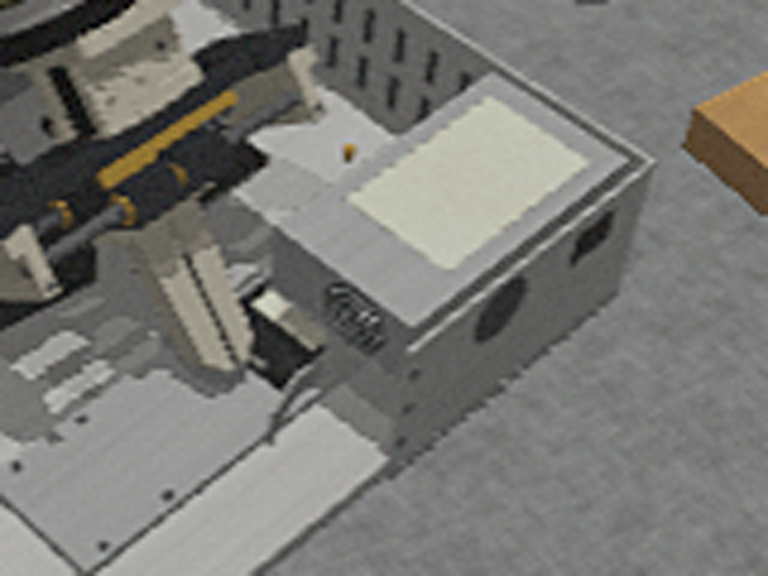

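```bash
python3 -m pendant '[{"translation":[-0.5,-2.5,0],"twist":[0,0,0],"grip":-1},{"translation":[-0.3,-2.5,0],"twist":[0,0,0],"grip":-1},{"translation":[0,-2.5,0],"twist":[0,0,0],"grip":-1},{"translation":[0,-2.5,0],"twist":[0,0,0],"grip":-1},{"translation":[0,0,0],"twist":[0,0,0],"grip":-1},{"translation":[0,3,0],"twist":[0,0,0],"grip":-1},{"translation":[0,4,0],"twist":[0,0,0],"grip":-1},{"translation":[0,4,0],"twist":[0,0,0],"grip":-1},{"translation":[0,0,0],"twist":[0,0,0],"grip":-1},{"translation":[0,0,0],"twist":[0,0,0],"grip":-1}]' 10
python3 - <<'E'
from h import *
plan(tray(-3,70,17.5),ey,Z)
rgb,d,i=cam("scene"); cv2.imwrite("pics/s5.png",cv2.resize(rgb[180:300,300:460,::-1],None,fx=4.8,fy=4.8,interpolation=cv2.INTER_CUBIC))
E
```

```text
t: 19.4
tool_pos: [0.4791, 0.0252, 0.1573]
orientation: [-2.896, -0.223, -1.05]
force: [0.7, 0.1, 0.9]
opening: 0.0006
t 19.4 tip [0.5969 0.0436 0.0145] tray xyz mm [-5.4 59.9 14.5] F [0.7 0.1 0.9] open 0.0006 q [-0.13 -0.15  2.35  0.62  0.31  0.76]
twist [-0.002  0.004  0.   ] TCP shift mm: current axes [  3.  -10.4  -0.7] final axes [  3.  -10.4  -0.7]
```

View pics/s5.png

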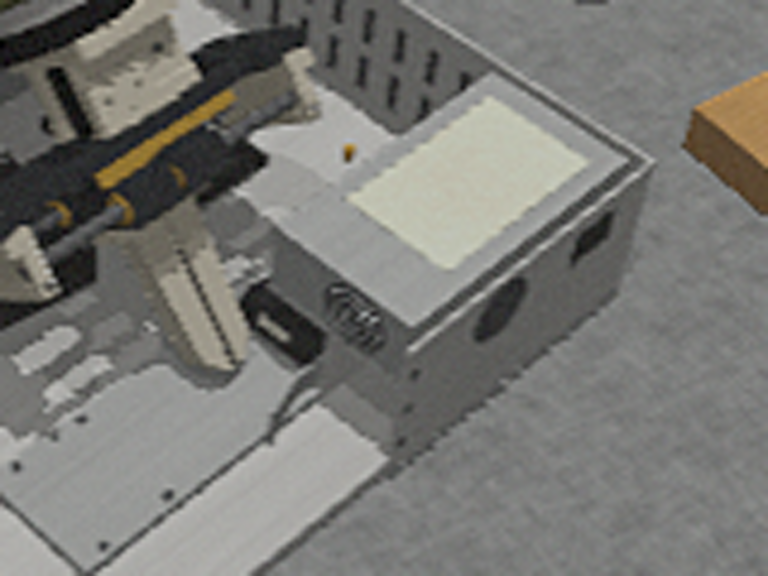

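```bash
python3 -m pendant '[{"translation":[3,0,-0.7],"twist":[-0.002,0.004,0],"grip":-1},{"translation":[0,-3,0],"twist":[0,0,0],"grip":-1},{"translation":[0,-3,0],"twist":[0,0,0],"grip":-1},{"translation":[0,-3,0],"twist":[0,0,0],"grip":-1},{"translation":[0,-3,0],"twist":[0,0,0],"grip":-1},{"translation":[0,-3,0],"twist":[0,0,0],"grip":-1},{"translation":[0,-2.5,0],"twist":[0,0,0],"grip":-1},{"translation":[0,-2.5,0],"twist":[0,0,0],"grip":-1},{"translation":[0,-2.5,0],"twist":[0,0,0],"grip":-1},{"translation":[0,-2.5,0],"twist":[0,0,0],"grip":-1}]' 10
python3 - <<'E'
from h import *
plan(tray(-3,100,17.5),ey,Z)
E
```

```text
t: 20.45
tool_pos: [0.4767, 0.0527, 0.1599]
orientation: [-2.895, -0.222, -1.056]
force: [0.4, 0.0, 1.0]
opening: 0.0005
t 20.45 tip [0.5952 0.0709 0.0175] tray xyz mm [-3.  87.1 17.5] F [0.4 0.  1. ] open 0.0005 q [-0.05 -0.16  2.36  0.48  0.28  0.95]
twist [0. 0. 0.] TCP shift mm: current axes [ -0.1 -12.9  -0. ] final axes [ -0.1 -12.9   0. ]
```

```bash
python3 -m pendant '[{"translation":[0,-2,0],"twist":[0,0,0],"grip":-1},{"translation":[0,-2,0],"twist":[0,0,0],"grip":-1},{"translation":[0,-2,0],"twist":[0,0,0],"grip":-1},{"translation":[0,-2,0],"twist":[0,0,0],"grip":-1},{"translation":[0,-2,0],"twist":[0,0,0],"grip":-1},{"translation":[0,-1,0],"twist":[0,0,0],"grip":-1},{"translation":[0,-1,0],"twist":[0,0,0],"grip":-1},{"translation":[0,0,0],"twist":[0,0,0],"grip":-1},{"translation":[0,0,0],"twist":[0,0,0],"grip":-1},{"translation":[0,0,0],"twist":[0,0,0],"grip":-1}]' 10
python3 - <<'E'
from h import *
plan(tray(-3,104,17.5),ey,Z)
rgb,d,i=cam("scene"); cv2.imwrite("pics/s6.png",cv2.resize(rgb[180:300,300:460,::-1],None,fx=4.8,fy=4.8,interpolation=cv2.INTER_CUBIC))
E
```

```text
t: 21.45
tool_pos: [0.4747, 0.0658, 0.1599]
orientation: [-2.895, -0.223, -1.056]
force: [0.1, 0.6, 0.6]
opening: 0.0002
t 21.45 tip [0.5931 0.0841 0.0175] tray xyz mm [ -3.  100.4  17.5] F [0.1 0.6 0.6] open 0.0002 q [-0.01 -0.16  2.36  0.41  0.27  1.05]
twist [-0.     0.     0.001] TCP shift mm: current axes [-0.1 -3.6 -0. ] final axes [-0.1 -3.6 -0. ]
```

View pics/s6.png

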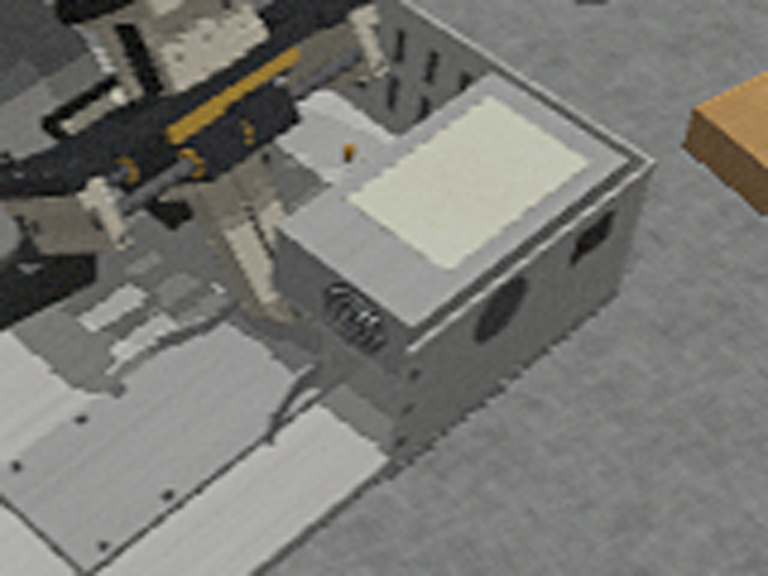

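```bash
python3 -m pendant '[{"translation":[0,-1,0],"twist":[0,0,0],"grip":-1},{"translation":[0,-1,0],"twist":[0,0,0],"grip":-1},{"translation":[0,-1,0],"twist":[0,0,0],"grip":-1},{"translation":[0,-1,0],"twist":[0,0,0],"grip":-1},{"translation":[0,-1,0],"twist":[0,0,0],"grip":-1},{"translation":[0,0,0],"twist":[0,0,0],"grip":-1},{"translation":[0,0,0],"twist":[0,0,0],"grip":-1},{"translation":[0,0,0],"twist":[0,0,0],"grip":-1},{"translation":[0,0,0],"twist":[0,0,0],"grip":-1},{"translation":[0,0,0],"twist":[0,0,0],"grip":-1}]' 10
python3 - <<'E'
from h import *
plan(tray(-3,108,17.5),ey,Z)
# visible strip of the pack (outer 20 mm) from the top camera: heights along the tray at x=-20 and -12
rgb,d,i=cam("top"); P=cloud(d,i); b=P-DECK; X=b@ex*1e3; Y=b@ey*1e3; Hh=P[...,2]*1e3
for y in range(95,225,6):
    m=(X>-24)&(X<-10)&(Y>=y)&(Y<y+6)
    print(y+3,m.sum(),np.round(np.median(Hh[m]),1) if m.sum() else None,np.round(np.median(rgb[m].mean(1))) if m.sum() else None,end=" | ")
E
```

```text
t: 22.5
tool_pos: [0.4739, 0.0711, 0.1599]
orientation: [-2.895, -0.223, -1.056]
force: [0.4, 0.5, -0.2]
opening: 0.0003
t 22.5 tip [0.5924 0.0893 0.0175] tray xyz mm [ -3.  105.7  17.5] F [ 0.4  0.5 -0.2] open 0.0003 q [ 0.   -0.16  2.36  0.38  0.26  1.09]
twist [0.    0.    0.001] TCP shift mm: current axes [-0.1 -2.3 -0. ] final axes [-0.1 -2.3 -0. ]
98 10 48.8 141.0 | 104 10 43.0 82.0 | 110 10 49.4 136.0 | 116 16 49.8 142.0 | 122 5 25.4 79.0 | 128 12 23.2 48.0 | 134 11 22.3 46.0 | 140 12 21.2 88.0 | 146 15 21.2 199.0 | 152 11 20.3 205.0 | 158 11 19.9 205.0 | 164 11 20.6 205.0 | 170 12 18.0 205.0 | 176 12 16.8 205.0 | 182 13 17.8 188.0 | 188 11 17.1 205.0 | 194 10 16.0 200.0 | 200 13 14.3 127.0 | 206 11 14.3 52.0 | 212 13 7.6 110.0 | 218 6 21.3 165.0 | 224 11 2.4 201.0 |
```

```bash
python3 -m pendant '[{"translation":[0,-1,0],"twist":[0,0,0],"grip":-1},{"translation":[0,-1,0],"twist":[0,0,0],"grip":-1},{"translation":[0,-1,0],"twist":[0,0,0],"grip":-1},{"translation":[0,0,0],"twist":[0,0,0],"grip":-1},{"translation":[0,0,0],"twist":[0,0,0],"grip":-1},{"translation":[0,0,0],"twist":[0,0,0],"grip":-1},{"translation":[0,0,0],"twist":[0,0,0],"grip":-1},{"translation":[0,0,0],"twist":[0,0,0],"grip":-1},{"translation":[0,0,0],"twist":[0,0,0],"grip":-1},{"translation":[0,0,0],"twist":[0,0,0],"grip":-1}]' 10
cat >> h.py <<'E'
def strip():
    rgb,d,i=cam("top"); P=cloud(d,i); b=P-DECK; X=b@ex*1e3; Y=b@ey*1e3; Hh=P[...,2]*1e3
    for y in range(116,225,6):
        m=(X>-24)&(X<-10)&(Y>=y)&(Y<y+6)
        print(y+3,np.round(np.median(Hh[m]),1) if m.sum() else None,np.round(np.median(rgb[m].mean(1))) if m.sum() else None,end=" | ")
E
python3 - <<'E'
from h import *
plan(tray(-3,112,17.5),ey,Z); strip()
E
```

```text
t: 23.55
tool_pos: [0.4735, 0.0743, 0.16]
orientation: [-2.895, -0.223, -1.057]
force: [-0.2, -0.1, -0.7]
opening: 0.0004
t 23.55 tip [0.5919 0.0926 0.0176] tray xyz mm [ -2.9 109.   17.6] F [-0.2 -0.1 -0.7] open 0.0004 q [ 0.01 -0.16  2.36  0.36  0.26  1.12]
twist [0.    0.    0.001] TCP shift mm: current axes [-0.2 -3.   0. ] final axes [-0.2 -3.   0. ]
119 48.6 142.0 | 125 17.6 82.0 | 131 13.6 49.0 | 137 14.7 51.0 | 143 13.6 70.0 | 149 15.1 205.0 | 155 15.7 204.0 | 161 14.7 205.0 | 167 15.7 205.0 | 173 16.0 205.0 | 179 15.6 204.0 | 185 16.2 206.0 | 191 15.9 206.0 | 197 15.2 205.0 | 203 13.9 69.0 | 209 12.8 48.0 | 215 20.7 84.0 | 221 4.1 185.0 | 227 0.5 205.0 |
```

```bash
python3 -m pendant '[{"translation":[0,5,0],"twist":[0,0,0],"grip":-1},{"translation":[0,10,0],"twist":[0,0,0],"grip":-1},{"translation":[0,15,0],"twist":[0,0,0],"grip":-1},{"translation":[0,15,0],"twist":[0,0,0],"grip":-1},{"translation":[0,0,0],"twist":[0,0,0],"grip":-1},{"translation":[0,0,-15],"twist":[0,0,0],"grip":-1},{"translation":[0,0,-20],"twist":[0,0,0],"grip":-1},{"translation":[0,0,-20],"twist":[0,0,0],"grip":-1},{"translation":[0,0,-20],"twist":[0,0,0],"grip":-1},{"translation":[0,0,-20],"twist":[0,0,0],"grip":-1}]' 10
python3 -c "
from h import *
plan(tray(-60,20,200),ey,Z)"
```

```text
t: 24.6
tool_pos: [0.4215, 0.0203, 0.2327]
orientation: [-2.901, -0.219, -1.038]
force: [0.4, 1.8, -9.1]
opening: 0.0006
t 24.6 tip [0.5382 0.0384 0.0889] tray xyz mm [-64.2  63.6  88.9] F [ 0.4  1.8 -9.1] open 0.0006 q [-0.16 -0.58  2.5   0.36  0.59  1.02]
twist [-0.     0.012 -0.002] TCP shift mm: current axes [ 71.6  43.3 -83.2] final axes [ 72.5  43.5 -82.3]
```

```bash
python3 -m pendant '[{"translation":[10,5,0],"twist":[0,0,0],"grip":-1},{"translation":[20,10,0],"twist":[0,0,0],"grip":-1},{"translation":[20,10,0],"twist":[0,0,0],"grip":-1},{"translation":[20,15,0],"twist":[0,0,0],"grip":-1},{"translation":[20,25,0],"twist":[0,0,0],"grip":-1},{"translation":[20,40,0],"twist":[0,0,0],"grip":-1},{"translation":[10,40,0],"twist":[0,0,0],"grip":-1},{"translation":[0,40,0],"twist":[0,0,0],"grip":-1},{"translation":[0,20,0],"twist":[0,0,0],"grip":-1},{"translation":[0,0,0],"twist":[0,0,0],"grip":-1}]' 10
python3 - <<'E'
from h import *
plan(tray(-60,20,200),ey,Z); strip()
a,_,_=cam("scene"); rgb,d,i=cam("top")
big=lambda im,f:cv2.resize(im[:,:,::-1],None,fx=f,fy=f,interpolation=cv2.INTER_CUBIC)
x=big(rgb[165:325,150:480],2.3); y=cv2.resize(a[90:370,100:520,::-1],(x.shape[1],x.shape[1]*280//420))
cv2.imwrite("pics/fin.png",np.vstack([x,y])[:]) ; im=np.vstack([x,y]); s=600/im.shape[0]; cv2.imwrite("pics/fin.png",cv2.resize(im,None,fx=s,fy=s,interpolation=cv2.INTER_AREA))
E
```

```text
t: 25.6
tool_pos: [0.5543, -0.1755, 0.3065]
orientation: [-2.901, -0.217, -1.042]
force: [-0.8, 1.2, -0.6]
opening: 0.0001
t 25.6 tip [ 0.6714 -0.1577  0.1629] tray xyz mm [  37.5 -150.5  162.9] F [-0.8  1.2 -0.6] open 0.0001 q [-0.53 -0.09  1.98  0.6   0.78  0.56]
twist [ 0.002  0.01  -0.003] TCP shift mm: current axes [ -54.1 -169.9  -90.9] final axes [ -52.6 -170.2  -91.2]
119 10.8 161.0 | 125 15.6 59.0 | 131 13.1 58.0 | 137 13.6 58.0 | 143 14.4 111.0 | 149 15.1 212.0 | 155 13.7 211.0 | 161 14.2 203.0 | 167 15.8 212.0 | 173 15.3 212.0 | 179 14.2 211.0 | 185 14.2 211.0 | 191 15.6 208.0 | 197 15.4 211.0 | 203 14.6 111.0 | 209 14.9 55.0 | 215 22.8 91.0 | 221 3.3 191.0 | 227 2.1 213.0 |
```

View pics/fin.png

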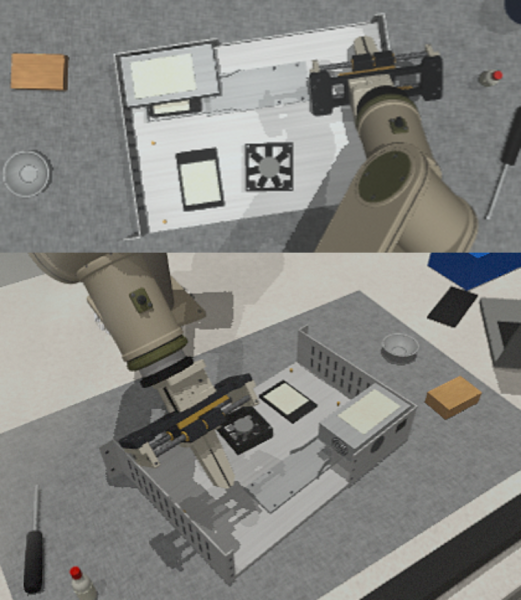

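```bash
python3 -c "
from plant import robot
print(robot.close_job(), robot.read_state()['t'])"
```

```text
the job is handed in; nothing more can be done
the job is handed in; nothing more can be done
```

The battery pack is in the pocket behind the lip, label up, and the job is handed in. The clock was at about 26 s of the 64 s allowed.

**What I did:** I picked the pack up across its 50 mm width and laid it on the deck within about 6 mm of the deck point. I then pushed it with closed fingers leaned about 40° forwards. With its middle about 10 mm past the lip I eased back once so it tipped nose down. After that I pushed on in 1 to 3 mm steps until the tail dropped.

**Pack position:** The top camera's depth along the 20 mm strip of the pack not hidden by the power supply reads 13 to 16 mm over its whole length. That fits a 12 mm pack lying flat on the 2 mm floor. The strip runs from about 122 to 212 mm past the deck point, and I put the pocket at 120 to 214 mm.

**Forces:** The wrist force readings taken while pushing stayed under about 7 N. One reading of 9 N came in free air during the retreat, probably from the arm's own motion.

**Other parts:** The final picture shows the SSD, fan, dish, carton, bottle and screwdriver apparently where they started; I compared them by eye, not by measurement. The gripper ended clear of everything.

**Not as expected:**
- I never felt the end stop as a clear force rise; I judged the drop from the depth readings instead.
- Joint 3 read 2.5 rad, its range limit, for a moment during the retreat. I moved straight off it and nothing was reported.

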